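# Load a glass reagent cartridge into a dosing unit

## Robot

A 7-joint arm with a two-finger parallel gripper is mounted at the origin on the work surface. World frame = base frame: x ahead of the robot, y to its left, z up, the work surface at z = 0. Lengths are in m, angles in rad, forces in N, time in s.
With the tool pointing down it reaches from about 0.35 to 0.9 m from the base axis. Payload 7.2 kg.
Tool frame: the origin (TCP) lies midway between the tips of the shut fingers; the grasp point (between the pads) lies 19 mm behind it; z points along the fingers, y is the line along which they close (so a half turn about z gives the same grasp; the last joint's range is limited). The gripper opens to 88 mm and grips with 3 to 60 N. Pads are 20 mm wide; open, the fingers measure 115 mm over their backs; the gripper's body (75 mm by 178 mm) begins 61 mm behind the grasp point.
Start: joints at [-1.174, 0.411, -0.013, 1.596, 0.006, 1.134, -0.082], TCP at [0.28, 0.559, 0.223] pointing down, gripper open.
Joint ranges: [-2.95, 2.95], [-0.29, 1.99], [-1.47, 1.44], [0.14, 2.54], [-1.03, 4.17], [0.13, 1.85], [-2.86, 2.86]. Speed limits (rad/s): [2.39, 2.39, 3.01, 3.01, 3.14, 3.14, 3.14].

## Interface

Orientations are given as a 3x3 rotation matrix whose columns are the frame's x, y, z axes.
In Python, from cell import manip, grab_frame, hand_in gives the robot as it stands.
- The arm moves only by the tool arm_command, never from a script. Its argument "deltas" is one flat list of numbers, 5 for each row, row after row: the opening, from -1 (shut) to 1 (fully open), then the shift along the tool's x, y, z as a fraction of full scale, then the turn about the tool's z as a fraction of full scale. A call has 1 to 8 rows; each row is the pose to reach, as a shift and turn from the pose commanded when the call began, along the tool's axes at that moment; what a row does not reach only later rows make up. Full scale, the value 1, is 80 mm for a shift and 45 degrees for a turn. A row lasts 1/12 s, in which the tool goes at most 41.7 mm and 7.16 degrees, less where a joint would pass 70% of its speed; a pose out of reach is approached as far as the arm can. A call with a number of a shift or a turn outside -1 to 1 is refused whole. A call with a gripper value outside its range is refused whole. The fingers move at their own pace and stop on an object; "squeeze" is the grip in N (left out, the last holds). Time passes only in rows, so rows that repeat a pose let the fingers close. It gives the time, the measured TCP pose, the force, the opening and the grip force at its end, in the units of the state.
- manip.read_state(): the state, without advancing time (a new reading comes with each control period).
- grab_frame(name): name is "scene" or "top"; returns a dict with "pixels" (480x640x3 uint8, red, green, blue), "camera_matrix" (3x3 intrinsics, pixels), "origin" and "rotation" of the camera in the world. Camera axes: x right, y down, z forward; pixel columns grow to the right and rows downward; lengths in m; the calibration is good to about 2 mm. A picture is of the moment at which its call begins. There is no depth.
- hand_in(): hands the job in; it is judged then, once.
The state is a dict: "clock": time; "joint_pos": joint angles; "dq": joint speeds; "joint_torque": joint torques, N m; "tcp_pos": TCP position; "eef_rot": TCP orientation; "wrist_force": force on the tool from outside, world axes, zero at the start; "wrist_torque": the same for the moment, N m; "width": finger opening in m; "grip_force": force on a finger pad.
Only numpy, scipy, OpenCV 4.12 (cv2) and the standard library are available. Lean on these libraries where they do the work, as an engineer would, in place of code of your own. Each camera call takes 0.05 s, during which the arm holds its last target. There are 200 camera calls.

## Task

Load the dosing unit: lay the amber glass cartridge in the open rear part of its V-groove, neck towards the stop and its shoulder still more than 30 mm short of the stop, and let go of it. Then push it gently along the groove until its shoulder is fully home against the stop; the glass must not be rammed into it. Last, set the steel hold-down bar across it, both ends fully down in the two open slots, let go, and leave the bottle and jar where they are.

Things in the scene. Friction and masses are not known exactly. Their poses are not given: they have to be found in the camera images.
- unit: Dosing unit on a grey base 290 x 104 mm, fixed. Origin on the bench surface (z = 0); x along the V-groove towards the stop, y across, z up. Its aluminium V-block (60 mm wide, top 50 mm above the bench) runs from x = -110 to +80 mm. The stop stands at x = +80; behind it, from x = 109, a white outlet head 56 mm long, 85 mm high. Two slotted steel cheek plates flank the groove at x = +40.
- stop: The stop: steel plate fixed on the unit across the end of the groove, 8 mm thick, top 62 mm above the bench, with an 18 mm wide open gap in its middle for the cartridge's neck. It is rigid. Same origin and axes as the unit (not at the plate itself): its front face is at x = +80 mm.
- groove_rear (a point): Rear end of the groove, on the line where the axis of a cartridge lying in it runs, 57.8 mm above the bench; unit axes. The groove has 45 degree walls, is 24 mm wide and 12 mm deep, smooth and coated (friction about 0.3), and is open above and at this end.
- groove_stop (a point): Point on the same line in the plane of the stop's front face, 57.8 mm above the bench: the cartridge's shoulder comes here when home; unit axes.
- slot_seat (a point): Midway between the two slots, at the height of their floors: 74.5 mm above the bench, 2.7 mm above a cartridge in the groove; unit axes. The cheeks are 8 mm thick, 36 mm long in x, 64 mm apart inside (centred at y = +36 and -36 mm), about 94 mm high. The slots are 14 mm wide in x, about 18 mm deep with flared mouths, and go through the cheeks in y.
- rest: Grey plastic rest, base 90 x 64 x 6 mm, fixed on the bench, with two V-notched uprights 8 mm thick, 64 mm apart (x = -32 and +32 mm), 36 mm wide, 34 mm high. Origin at the centre of its underside, x along the cartridge on it. The cartridge lies on it with its axis 41.8 mm above the bench and its middle within 4 mm of the rest's middle; 56 mm are free between the uprights for the fingers.
- cartridge: Glass cartridge: amber barrel 28 mm in diameter and 100 mm long with a white band and a paper label, and at one end a white neck 12 mm in diameter, 16 mm long. About 0.09 kg. Origin on the axis at the middle of the barrel; x along the axis towards the neck. It may turn about its x axis. Starts on the rest.
- shoulder (a point): Centre of the barrel's front end face, 50 mm ahead of the cartridge's origin, where the neck begins; cartridge axes.
- rear (a point): Centre of the barrel's flat rear end face, 50 mm behind the cartridge's origin; cartridge axes.
- bar: Steel hold-down bar, about 0.12 kg: a square bar 10 x 10 mm, 96 mm long (along y), with a dark upright grip block in its middle, 16 mm thick (x), 44 mm long (y), 36 mm high; the undersides of bar and block are flush. Origin at the middle of the underside, z up. Starts standing on the bench. The same either way round.
- bar_end_a (a point): Middle of the lower edge of the bar's +y end, 48 mm from the bar's origin, on the underside.
- bar_end_b (a point): Middle of the lower edge of the bar's -y end, 48 mm from the bar's origin, on the underside.
- bottle: Bystander: white bottle with blue cap, 64 mm in diameter, 170 mm high; origin under its centre.
- jar: Bystander: amber jar, 56 mm in diameter, 85 mm high; origin under its centre.
Mind the look-alikes: they are no part of the job. Leave any turquoise look-alike of the cartridge alone. There is more than one size of the bar; the one meant has the size given above.

How it is judged:
By the outcome, as a careful person would: the job done as asked, in the order asked, and still so for the second after the job is handed in, with the robot touching nothing.
It also fails if it takes over 72 s, if anything falls off the work surface, if the arm or the gripper's body presses on something with over 40 N, if the wrist force passes 120 N, or if a joint passes its speed limit or range.

## Working session

There is one attempt and no reset: what is moved stays moved. The work goes in short steps, Python scripts to look and compute and a tool call to move; the robot and the scene stay as the last step left them, time stands still between calls to the robot, and variables do not carry over. Pictures are saved under pics/ and viewed, at most 10 in all, crops included, and the job is handed in when it is done.

Besides the shell and the picture viewer there is one more tool, called after "Request:" by a JSON object that holds its "method" and its "body". arm_command: Moves the arm, as the interface text tells. Its arguments: {"type":"object","properties":{"deltas":{"type":"array","items":{"type":"number"}},"squeeze":{"type":"number"}},"required":["deltas"]}

```bash
ls; mkdir -p pics; python3 - <<'E'
from cell import manip, grab_frame
import cv2, numpy as np
s=manip.read_state(); print(s)
for n in("top","scene"):
    f=grab_frame(n); cv2.imwrite(f"pics/{n}0.png",f["pixels"][:,:,::-1]); print(n,f["camera_matrix"],f["origin"],f["rotation"])
E
```

```text
pics
{'clock': 0.0, 'joint_pos': array([-1.17419296,  0.41188384, -0.01272111,  1.59706285,  0.00558944,
        1.13431387, -0.08218626]), 'dq': array([ 0.000887  , -0.00032581, -0.00161451, -0.00241452, -0.00133214,
        0.00258156, -0.00029155]), 'joint_torque': array([-3.40044289e-04, -5.87945724e+01,  6.41349927e-01, -2.91078794e+01,
       -5.40359016e-02,  1.83836266e-02,  1.54854392e-04]), 'tcp_pos': array([0.27995045, 0.55820876, 0.22181135]), 'eef_rot': array([[-8.93928733e-01,  4.48208672e-01, -6.38127875e-04],
       [ 4.48209114e-01,  8.93927476e-01, -1.50254943e-03],
       [-1.03015643e-04, -1.62918684e-03, -9.99998668e-01]]), 'wrist_force': array([-0.31262863,  0.56739632, -0.45357475]), 'wrist_torque': array([-0.00694111, -0.00261814,  0.01092007]), 'grip_force': 0.0, 'width': 0.08772430205040307}
top [[621.80621948   0.         316.47662232]
 [  0.         621.80621948 238.89253695]
 [  0.           0.           1.        ]] [ 0.488706   -0.00860262  1.28760123] [[-0.02400297 -0.99704644  0.07295381]
 [-0.999391    0.02578012  0.02351646]
 [-0.02532776 -0.07234492 -0.99705803]]
scene [[468.93558073   0.         317.62212315]
 [  0.         468.93558073 237.94814006]
 [  0.           0.           1.        ]] [1.18045984 0.44297231 0.72232712] [[-0.58339633  0.51708637 -0.62631494]
 [ 0.81216943  0.37657611 -0.44561333]
 [ 0.00543467 -0.76864303 -0.63965487]]
```

View pics/top0.png

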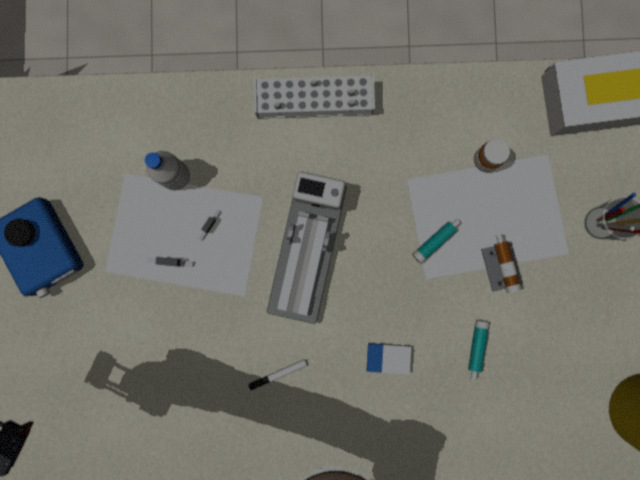

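View pics/scene0.png

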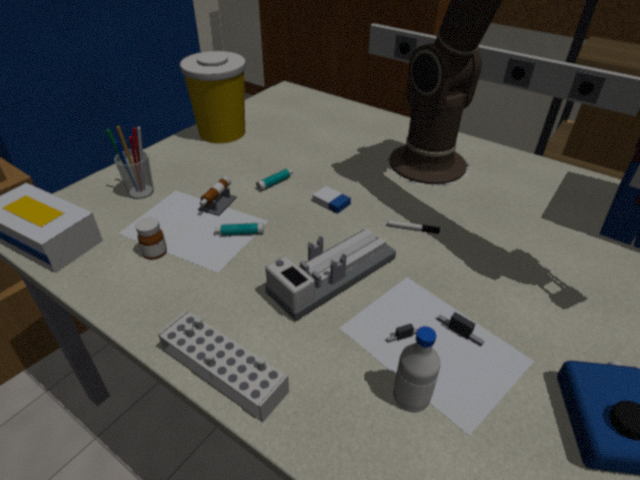

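The top view shows the unit at about (308,248), neck and stop end up. The amber cartridge is on its rest at about (507,263), neck up at (501,238). The two bars are at about (172,262) and (210,224). I'll zoom in on these.

```bash
cat > h.py <<'E'
import numpy as np, cv2
from cell import manip, grab_frame
def ray(f,uv):
    d=np.linalg.solve(f["camera_matrix"],[uv[0],uv[1],1.]); return f["rotation"]@d
def at(f,uv,z):
    d=ray(f,uv); o=np.array(f["origin"]); return o+d*(z-o[2])/d[2]
def px(f,P):
    c=(np.array(P)-f["origin"])@f["rotation"]; q=c@np.array(f["camera_matrix"]).T; return q[...,:2]/q[...,2:]
def crop(img,x,y,w,h,k): return cv2.resize(img[y:y+h,x:x+w],None,fx=k,fy=k,interpolation=cv2.INTER_CUBIC)
E
python3 - <<'E'
from h import *
t=cv2.imread("pics/top0.png")
c=np.zeros((600,800,3),np.uint8)
c[:600,:400]=crop(t,260,170,100,150,4)
c[:300,400:]=crop(t,140,205,100,75,4)
c[300:,400:]=crop(t,450,225,100,75,4)
cv2.imwrite("pics/c1.png",cv2.convertScaleAbs(c,alpha=1.5))
s=cv2.imread("pics/scene0.png")
c=np.zeros((600,800,3),np.uint8)
c[:,:]=cv2.resize(s[220:370,255:455],(800,600),interpolation=cv2.INTER_CUBIC)
cv2.imwrite("pics/c2.png",cv2.convertScaleAbs(c,alpha=1.4))
E
```

```text
(no output)
```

View pics/c1.png

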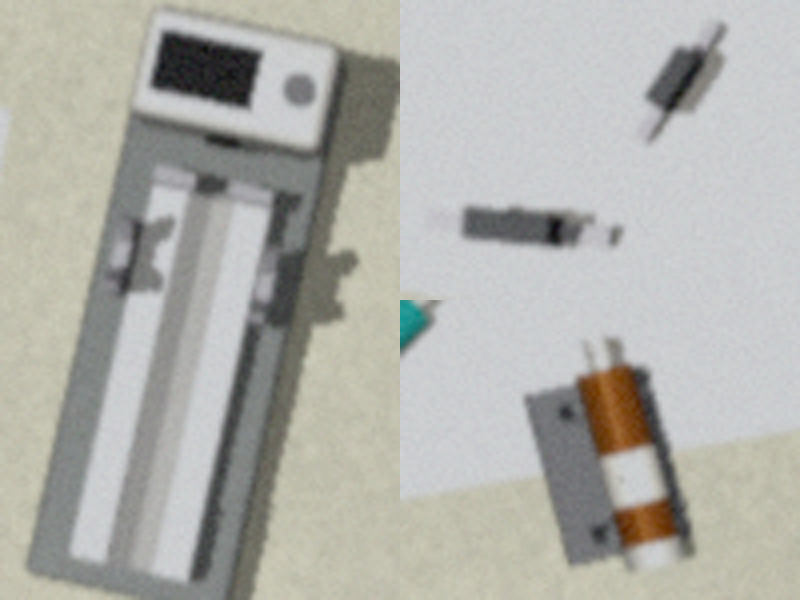

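The crop shows the larger bar end to end from (430,217) to (620,235), about 96 mm, so it is the one meant; the other is about 67 mm. The V-block's rear corners are at (70,556) and (191,582). The cartridge barrel runs from (608,374) to (661,560), neck up.

```bash
cat > fit.py <<'E'
from h import *
from scipy.optimize import least_squares
import pickle
T=grab_frame("top");S=grab_frame("scene")
def R(a): c,s=np.cos(a),np.sin(a); return np.array([[c,-s,0],[s,c,0],[0,0,1]])
def place(p,P): return np.array([p[0],p[1],0])+np.array(P)@R(p[2]).T
def cp(x,y,ox,oy,dx,dy): return ((x-ox)/4+dx-.375,(y-oy)/4+dy-.375)
u=lambda x,y:cp(x,y,0,0,260,170)
b=lambda x,y:cp(x,y,400,0,140,205)
k=lambda x,y:cp(x,y,400,300,450,225)
def fit(M,I,p0):
    r=least_squares(lambda p:(px(T,place(p,M))-I).ravel(),p0); print(np.round(r.x,4),np.degrees(r.x[2]).round(2),"resid px",np.round(r.fun,1)); return r.x
unit=fit(np.array([[-110,30,50],[-110,-30,50]])/1e3,np.array([u(70,556),u(191,582)]),[.5,0,0])
# head far-edge midpoint as a check, plus fit including it
unit=fit(np.array([[-110,30,50],[-110,-30,50],[165,0,85],[88,30,62],[88,-30,62]])/1e3,np.array([u(70,556),u(191,582),u(251,26),u(157,167),u(272,189)]),unit)
cart=fit(np.array([[50,0,41.8],[-50,0,41.8]])/1e3,np.array([k(608,374),k(661,560)]),[.45,-.4,0])
bar=fit(np.array([[0,48,10],[0,-48,10]])/1e3,np.array([b(430,217),b(621,236)]),[.45,.3,0])
pickle.dump((unit,cart,bar),open("p.pkl","wb"))
def box(x0,x1,y0,y1,z0,z1):
    c=np.array([[x,y,z] for x in(x0,x1) for y in(y0,y1) for z in(z0,z1)])/1e3
    return c,[(i,j) for i in range(8) for j in range(i) if bin(i^j).count("1")==1]
mods=[(unit,box(-110,80,-30,30,40,50)),(unit,box(80,88,-30,30,50,62)),(unit,box(22,58,32,40,50,94)),(unit,box(22,58,-40,-32,50,94)),(unit,box(109,165,-1,1,80,85)),
 (cart,box(-50,50,-14,14,41.8,41.8)),(cart,box(50,66,-6,6,41.8,41.8)),(bar,box(-5,5,-48,48,0,10)),(bar,box(-8,8,-22,22,0,36))]
def over(f,rects,k):
    im=cv2.resize(cv2.convertScaleAbs(f["pixels"][:,:,::-1],alpha=1.4),None,fx=k,fy=k,interpolation=cv2.INTER_CUBIC)
    for p,(c,e) in mods:
        q=(px(f,place(p,c))+.5)*k-.5
        for i,j in e: cv2.line(im,tuple(int(v) for v in q[i].round()),tuple(int(v) for v in q[j].round()),(0,0,255),1)
    return [im[k*y:k*(y+h),k*x:k*(x+w)] for x,y,w,h in rects]
a,b1,c=over(T,[(260,170,100,150),(140,205,100,75),(450,225,100,75)],4)
cv2.imwrite("pics/oT.png",np.hstack([a,np.vstack([b1,c])]))
a,b1,c=over(S,[(260,220,140,100),(190,170,60,50),(430,300,60,50)],5)
cv2.imwrite("pics/oS.png",np.vstack([a[:,:600],np.hstack([b1,c])])[:, :800][:800] if 0 else cv2.resize(np.hstack([a,np.vstack([b1,c])]),None,fx=.8,fy=.8))
E
python3 fit.py
```

```text
[ 0.5426  0.0467 -0.233 ] -13.35 resid px [ 0.3  0.1 -0.3 -0.1]
[ 0.5417  0.0459 -0.243 ] -13.92 resid px [ 0.2  0.2 -0.5  0.4 -0.5 -1.3  0.  -0.2  0.8  0.8]
[ 0.5154 -0.359   0.23  ] 13.18 resid px [-0.3 -1.1  0.3  1.1]
[ 0.5436  0.3235 -0.1227] -7.03 resid px [ 1.   0.1 -1.  -0.1]
```

```bash
sleep 1
```

```text
(no output)
```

View pics/oT.png

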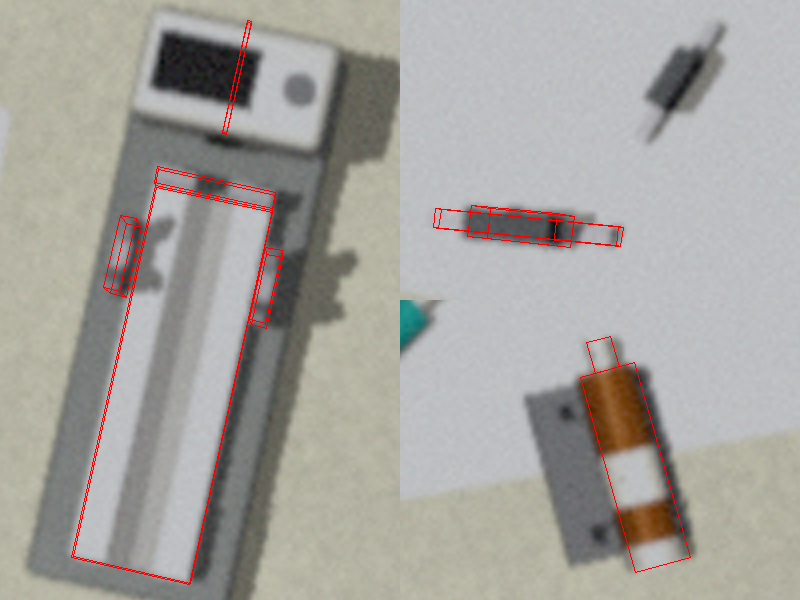

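View pics/oS.png

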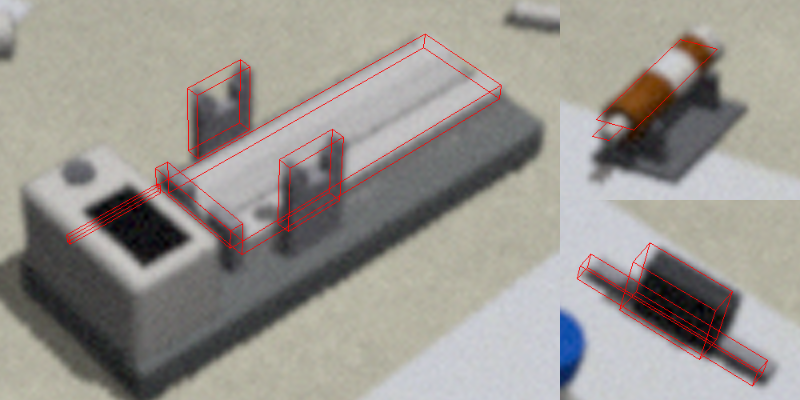

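The model fits the top view within about 1 px (2 mm). In the scene view it sits about 3 px too high everywhere, so I'll check both cameras against the robot's own known position.

```bash
python3 - <<'E'
from h import *
T=grab_frame("top");S=grab_frame("scene")
a=np.linspace(0,2*np.pi,9)
tcp=manip.read_state()["tcp_pos"]
print(px(T,[0,0,0]),px(T,tcp),px(S,[0,0,0]),px(S,tcp))
c=np.zeros((600,800,3),np.uint8)
c[:300,:400]=crop(S["pixels"],380,120,100,75,4)[:,:,::-1]
c[:300,400:]=crop(T["pixels"],280,405,100,75,4)[:,:,::-1]
c[300:,:400]=crop(S["pixels"],540,140,100,75,4)[:,:,::-1]
c[300:,400:]=crop(T["pixels"],0,400,100,75,4)[:,:,::-1]
cv2.imwrite("pics/c3.png",cv2.convertScaleAbs(c,alpha=1.6))
E
```

```text
[334.28115794 528.10574816] [  2.80506612 414.66606298] [426.57146254 163.52292081] [664.97191359 216.67101705]
```

Request:
{"method": "arm_command", "body": {"deltas": [1,-0.86,-0.99,0,0,1,-0.86,-0.99,0,0,1,-0.86,-0.99,0,0]}}

```text
clock: 0.55
tcp_pos: [0.3076, 0.4528, 0.2222]
eef_rot: [[-0.893, 0.45, 0.0], [0.45, 0.893, -0.002], [-0.001, -0.002, -1.0]]
wrist_force: [0.7, -0.6, 0.4]
width: 0.0877
grip_force: 0.0
```

Request:
{"method": "arm_command", "body": {"deltas": [1,-0.86,-0.99,0,0,1,-0.86,-0.99,0,0,1,-0.86,-0.99,0,0]}}

```text
clock: 0.8
tcp_pos: [0.3334, 0.3508, 0.2226]
eef_rot: [[-0.892, 0.451, 0.0], [0.451, 0.892, -0.002], [-0.001, -0.001, -1.0]]
wrist_force: [0.6, 0.6, 0.4]
width: 0.0878
grip_force: 0.0
```

Request:
{"method": "arm_command", "body": {"deltas": [1,-0.86,-0.99,0,0,1,-0.86,-0.99,0,0,1,-0.86,-0.99,0,0]}}

```text
clock: 1.05
tcp_pos: [0.359, 0.2493, 0.2227]
eef_rot: [[-0.892, 0.451, 0.0], [0.451, 0.892, -0.001], [-0.001, -0.001, -1.0]]
wrist_force: [0.7, -0.1, 0.7]
width: 0.0879
grip_force: 0.0
```

Request:
{"method": "arm_command", "body": {"deltas": [1,-0.86,-0.99,0,0,1,-0.86,-0.99,0,0,1,-0.86,-0.99,0,0]}}

```text
clock: 1.3
tcp_pos: [0.3847, 0.1478, 0.2229]
eef_rot: [[-0.892, 0.451, 0.0], [0.451, 0.892, -0.0], [-0.001, -0.0, -1.0]]
wrist_force: [0.9, -0.1, 0.9]
width: 0.0874
grip_force: 0.0
```

Request:
{"method": "arm_command", "body": {"deltas": [1,-0.86,-0.98,0,0,1,-0.86,-0.98,0,0,1,-0.86,-0.98,0,0]}}

```text
clock: 1.55
tcp_pos: [0.411, 0.0469, 0.2231]
eef_rot: [[-0.892, 0.451, 0.001], [0.451, 0.892, -0.0], [-0.001, 0.0, -1.0]]
wrist_force: [1.1, 0.9, 0.3]
width: 0.088
grip_force: 0.0
```

Request:
{"method": "arm_command", "body": {"deltas": [1,-0.86,-0.98,0,0,1,-0.86,-0.98,0,0,1,-0.86,-0.98,0,0]}}

```text
clock: 1.8
tcp_pos: [0.4374, -0.0542, 0.2232]
eef_rot: [[-0.892, 0.451, 0.002], [0.451, 0.892, -0.001], [-0.002, -0.0, -1.0]]
wrist_force: [0.3, 0.7, 0.1]
width: 0.088
grip_force: 0.0
```

Request:
{"method": "arm_command", "body": {"deltas": [1,-0.86,-0.98,0,0,1,-0.86,-0.98,0,0,1,-0.86,-0.98,0,0]}}

```text
clock: 2.05
tcp_pos: [0.4637, -0.1553, 0.2232]
eef_rot: [[-0.893, 0.451, 0.002], [0.451, 0.893, -0.002], [-0.002, -0.001, -1.0]]
wrist_force: [-0.0, -0.5, -0.0]
width: 0.088
grip_force: 0.0
```

Request:
{"method": "arm_command", "body": {"deltas": [1,-0.86,-0.98,0,0,1,-0.86,-0.98,0,0,1,-0.86,-0.98,0,0]}}

```text
clock: 2.3
tcp_pos: [0.4898, -0.2562, 0.223]
eef_rot: [[-0.893, 0.451, 0.001], [0.451, 0.893, -0.002], [-0.002, -0.002, -1.0]]
wrist_force: [0.3, 0.7, 0.4]
width: 0.0881
grip_force: 0.0
```

Request:
{"method": "arm_command", "body": {"deltas": [1,-0.86,-0.98,0,0,1,-0.86,-0.98,0,0,1,-0.86,-0.98,0,0,1,-0.86,-0.98,0,0]}}

```text
clock: 2.63
tcp_pos: [0.5152, -0.3578, 0.2223]
eef_rot: [[-0.892, 0.453, -0.001], [0.453, 0.892, -0.003], [-0.001, -0.003, -1.0]]
wrist_force: [-1.4, 1.1, 0.2]
width: 0.0879
grip_force: 0.0
```

Request:
{"method": "arm_command", "body": {"deltas": [1,0,0,0,1,1,0,0,0,1,1,0,0,0,1,1,0,0,0,1,1,0,0,0,1,1,0,0,0,1,1,0,0,0,1]}}

```text
clock: 3.22
tcp_pos: [0.5162, -0.3512, 0.2225]
eef_rot: [[-0.309, 0.951, -0.0], [0.951, 0.309, 0.001], [0.001, 0.0, -1.0]]
wrist_force: [-0.1, -0.4, -0.3]
width: 0.088
grip_force: 0.0
```

Request:
{"method": "arm_command", "body": {"deltas": [1,0,0,0,1,1,0,0,0,1,1,0,0,0,1,1,0,0,0,1,1,0,0,0,1,1,0,0,0,1,1,0,0,0,1]}}

```text
clock: 3.8
tcp_pos: [0.5162, -0.3512, 0.2224]
eef_rot: [[0.454, 0.891, -0.0], [0.891, -0.454, 0.001], [0.001, -0.001, -1.0]]
wrist_force: [1.2, -0.4, -0.1]
width: 0.0877
grip_force: 0.0
```

Request:
{"method": "arm_command", "body": {"deltas": [1,0,0,0,1,1,0,0,0,1,1,0,0,0,1,1,0,0,0,1,1,0,0,0,1,1,0,0,0,1,1,0,0,0,1]}}

```text
clock: 4.38
tcp_pos: [0.5162, -0.3511, 0.2222]
eef_rot: [[0.951, 0.309, -0.0], [0.309, -0.951, 0.001], [0.0, -0.001, -1.0]]
wrist_force: [0.5, -0.5, -0.5]
width: 0.0882
grip_force: 0.0
```

Request:
{"method": "arm_command", "body": {"deltas": [1,0,0,0.9,0.11,1,0,0,0.9,0.11,1,0,0,0.9,0.11,1,0,0,0.9,0.11,1,0,0,0.9,0.11]}}

```text
clock: 4.8
tcp_pos: [0.5164, -0.3528, 0.1523]
eef_rot: [[0.973, 0.233, 0.001], [0.233, -0.973, -0.001], [0.001, 0.001, -1.0]]
wrist_force: [-0.3, 0.2, 0.2]
width: 0.0877
grip_force: 0.0
```

```bash
python3 - <<'E'
from h import *
T=grab_frame("top");S=grab_frame("scene");s=manip.read_state();print(s["tcp_pos"])
p=s["tcp_pos"];R=s["eef_rot"];w=s["width"]/2
P=np.array([p+R[:,1]*w,p-R[:,1]*w,p,p+R[:,1]*w+R[:,0]*.01,p+R[:,1]*w-R[:,0]*.01,p-R[:,1]*w+R[:,0]*.01,p-R[:,1]*w-R[:,0]*.01])
out=[]
for f,(x,y) in((T,(450,200)),(S,(170,120))):
    q=px(f,P);print(q.round(1).tolist())
    im=cv2.convertScaleAbs(crop(f["pixels"],x,y,100,100,4),alpha=1.6)[:,:,::-1].copy()
    for v in q: 
        c=tuple(int(a) for a in ((v-[x,y]+.5)*4-.5)); cv2.circle(im,c,2,(0,0,255),-1)
    out.append(im)
cv2.imwrite("pics/g1.png",np.hstack(out))
E
```

```text
[ 0.51665628 -0.35320423  0.15278956]
[[545.8, 257.7], [498.7, 270.2], [522.3, 263.9], [544.3, 252.4], [547.4, 263.1], [497.2, 264.8], [500.3, 275.5]]
[[193.7, 149.6], [225.0, 156.7], [209.2, 153.1], [191.4, 151.5], [196.0, 147.8], [222.8, 158.7], [227.1, 154.8]]
```

View pics/g1.png

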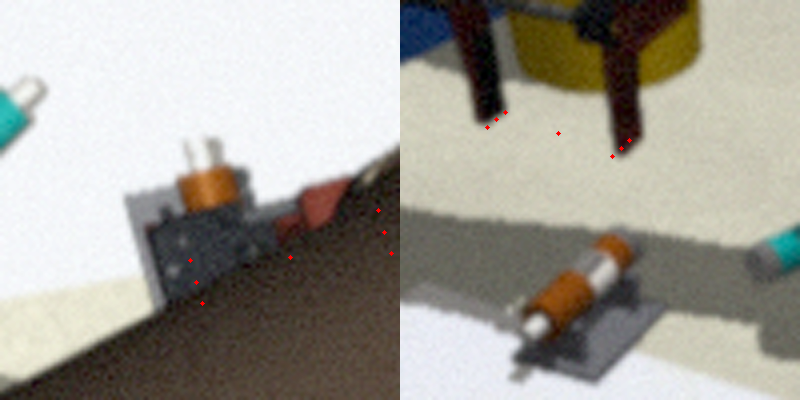

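The fingertips in the scene view match their projected positions within about 1 px, so the scene camera is good. I'll register the model outlines by image gradient in both views to measure the disagreement.

```bash
cat > reg.py <<'E'
from h import *
import pickle
from scipy.ndimage import map_coordinates
from scipy.optimize import minimize
unit,cart,bar=pickle.load(open("p.pkl","rb"))
T=grab_frame("top");S=grab_frame("scene")
def R(a): c,s=np.cos(a),np.sin(a); return np.array([[c,-s,0],[s,c,0],[0,0,1]])
def place(p,P): return np.array([p[0],p[1],0])+np.array(P)/1e3@R(p[2]).T
def boxv(x0,x1,y0,y1,z0,z1): return np.array([[x,y,z] for x in(x0,x1) for y in(y0,y1) for z in(z0,z1)],float)
a=np.linspace(0,2*np.pi,40)
def cyl(x0,x1,r,z): return np.vstack([np.c_[0*a+x,r*np.cos(a),z+r*np.sin(a)] for x in(x0,x1)])
def seg(A,B,n=40): t=np.linspace(0,1,n)[:,None]; return np.array(A)*(1-t)+np.array(B)*t
def hullpts(q):
    h=cv2.convexHull(q.astype(np.float32))[:,0]; return np.vstack([seg(h[i],h[(i+1)%len(h)],max(2,int(3*np.linalg.norm(h[i]-h[(i+1)%len(h)])))) for i in range(len(h))])
V=[np.array([[-110,30,50],[60,30,50]]),np.array([[-110,-30,50],[15,-30,50]]),np.array([[-110,30,50],[-110,-30,50]]),np.array([[-110,12,50],[70,12,50]]),np.array([[-110,-12,50],[70,-12,50]])]
def pts(f,p,n):
    if n=="unit": return np.vstack([seg(*px(f,place(p,v)),80) for v in V])
    if n=="cart": return hullpts(px(f,place(p,cyl(-50,50,14,41.8))))
    return np.vstack([hullpts(px(f,place(p,boxv(-8,8,-22,22,0,36)))),hullpts(px(f,place(p,boxv(-5,5,-48,48,0,10))))])
G={}
for f,n in((T,"top0"),(S,"scene0")):
    im=cv2.imread(f"pics/{n}.png").astype(np.float32); g=0
    for c in range(3):
        b=cv2.GaussianBlur(im[:,:,c],(0,0),1.0); g=g+np.hypot(cv2.Sobel(b,-1,1,0),cv2.Sobel(b,-1,0,1))
    G[id(f)]=np.sqrt(g)
def score(f,q): return map_coordinates(G[id(f)],[q[:,1],q[:,0]],order=1,mode="nearest").mean()
if __name__=="__main__":
  for n,p in(("unit",unit),("cart",cart),("bar",bar)):
    for f,m in((T,"top"),(S,"scene")):
        q=pts(f,p,n); best=max((score(f,q+[dx,dy]),dx,dy) for dx in np.arange(-6,6.1,.25) for dy in np.arange(-6,6.1,.25))
        print(n,m,"shift",best[1:],round(best[0],2),"was",round(score(f,q),2))
E
python3 reg.py
```

```text
unit top shift (np.float64(-0.25), np.float64(-0.75)) 16.52 was 16.06
unit scene shift (np.float64(-6.0), np.float64(4.75)) 12.28 was 10.49
cart top shift (np.float64(1.75), np.float64(-0.75)) 17.79 was 15.79
cart scene shift (np.float64(-0.5), np.float64(2.0)) 16.69 was 15.39
bar top shift (np.float64(0.0), np.float64(0.25)) 17.47 was 17.44
bar scene shift (np.float64(2.25), np.float64(1.0)) 21.17 was 19.4
```

Request:
{"method": "arm_command", "body": {"deltas": [1,-0.03,0.08,0.7,0,1,-0.03,0.08,0.7,0,1,-0.03,0.08,0.7,0]}}

```text
clock: 5.25
tcp_pos: [0.5137, -0.3579, 0.0919]
eef_rot: [[0.973, 0.232, -0.004], [0.232, -0.973, 0.003], [-0.003, -0.004, -1.0]]
wrist_force: [-1.1, -0.1, 0.3]
width: 0.088
grip_force: 0.0
```

Request:
{"method": "arm_command", "body": {"deltas": [1,0,0,0.4,0,1,0,0,0.7,0,1,0,0,0.7,0,1,0,0,0.7,0,1,0,0,0.7,0,1,0,0,0.7,0]}}

```text
clock: 5.75
tcp_pos: [0.5159, -0.3602, 0.0408]
eef_rot: [[0.973, 0.232, 0.002], [0.232, -0.973, -0.002], [0.002, 0.002, -1.0]]
wrist_force: [0.1, 0.2, 0.6]
width: 0.0877
grip_force: 0.0
```

Request:
{"method": "arm_command", "body": {"deltas": [1,0,0,0.04,0,1,0,0,0.04,0,-0.5,0,0,0.04,0,-0.5,0,0,0.04,0,-0.5,0,0,0.04,0,-0.5,0,0,0.04,0,-0.5,0,0,0.04,0,-0.5,0,0,0.04,0], "squeeze": 12}}

```text
clock: 6.42
tcp_pos: [0.5151, -0.3593, 0.0354]
eef_rot: [[0.973, 0.232, -0.0], [0.232, -0.973, 0.0], [-0.0, -0.0, -1.0]]
wrist_force: [-0.8, -0.7, -0.2]
width: 0.0513
grip_force: 0.0
```

Request:
{"method": "arm_command", "body": {"deltas": [-0.9,0,0,-0.02,0,-0.9,0,0,-0.02,0,-0.9,0,0,-0.02,0,-0.9,0,0,-0.02,0,-0.9,0,0,-0.02,0,-0.9,0,0,-0.02,0,-0.9,0,0,-0.02,0,-0.9,0,0,-0.02,0], "squeeze": 12}}

```text
clock: 7.08
tcp_pos: [0.5144, -0.3555, 0.0364]
eef_rot: [[0.972, 0.233, -0.002], [0.233, -0.972, 0.007], [-0.0, -0.007, -1.0]]
wrist_force: [-3.3, 10.1, 6.4]
width: 0.028
grip_force: 12.0
```

Request:
{"method": "arm_command", "body": {"deltas": [-0.9,0,0,-0.2,0,-0.9,0,0,-0.5,0,-0.9,0,0,-1,0,-0.9,0,0,-1,0,-0.9,0,0,-1,0]}}

```text
clock: 7.5
tcp_pos: [0.5161, -0.3606, 0.1197]
eef_rot: [[0.973, 0.232, 0.004], [0.232, -0.973, -0.003], [0.003, 0.003, -1.0]]
wrist_force: [0.3, -0.6, -1.3]
width: 0.0279
grip_force: 12.0
```

```bash
python3 - <<'E'
import reg; from reg import *
reg.V=[V[0],V[1],V[2]]+[np.array([[x0,y,94],[x1,y,94]]) for y in(32,40,-32,-40) for x0,x1 in((22,32),(48,58))]+[np.array([[x,y,55],[x,y,94]]) for x,y in((22,40),(22,-32),(58,-40),(58,40),(58,32),(22,-40))]
P={"unit":unit,"cart":cart,"bar":bar}
g=np.arange(-8,10.1,1)
tot=0
for n,p in P.items():
    A=np.array([[score(S,pts(S,p+[dx/1e3,dy/1e3,0],n)) for dy in g] for dx in g]); A=A/A.max(); tot=tot+A
    i,j=np.unravel_index(A.argmax(),A.shape); print(n,"dx",g[i],"dy",g[j])
i,j=np.unravel_index(tot.argmax(),tot.shape); print("common",g[i],g[j],tot.max(),tot[8,8])
s=manip.read_state();print(s["tcp_pos"],s["width"],s["wrist_force"],s["eef_rot"])
im=cv2.resize(cv2.convertScaleAbs(S["pixels"][220:320,260:400,::-1],alpha=1.4),None,fx=5,fy=5,interpolation=cv2.INTER_CUBIC)
q=(pts(S,unit+[g[i]/1e3,g[j]/1e3,0],"unit")-[260,220]+.5)*5-.5
for v in q: cv2.circle(im,tuple(int(c) for c in v),1,(0,0,255),-1)
cv2.imwrite("pics/o2.png",im)
E
```

```text
unit dx 2.0 dy 4.0
cart dx 7.0 dy 6.0
bar dx 0.0 dy 5.0
common 1.0 4.0 2.9506702 2.7695394
[ 0.51512254 -0.35898807  0.11687659] 0.027510414420960267 [-0.22641545  0.13360573 -1.57803045] [[ 9.72672147e-01  2.32182750e-01  2.56754361e-04]
 [ 2.32182655e-01 -9.72672140e-01  3.51737247e-04]
 [ 3.31405135e-04 -2.82511114e-04 -9.99999905e-01]]
```

View pics/o2.png

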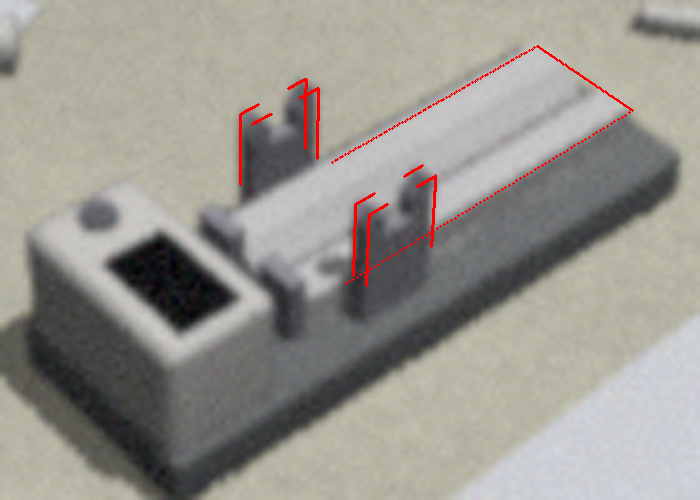

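The overlay shifted by (+1,+4) mm follows the V-block edges well; the cheeks sit about 1 px low. The grasp also showed the cartridge about 4 mm further along +y. So the top view is biased by about +4.5 mm in y, and I'll refine the unit's yaw and shift using both views.

```bash
python3 - <<'E'
import reg; from reg import *
V1=V; V2=[V[0],V[1],V[2]]+[np.array([[x0,y,94],[x1,y,94]]) for y in(32,40,-32,-40) for x0,x1 in((22,32),(48,58))]+[np.array([[x,y,55],[x,y,94]]) for x,y in((22,40),(22,-32),(58,-40),(58,40),(58,32),(22,-40))]
for f,v,nm in((T,V1,"top"),(S,V2,"scene")):
  reg.V=v
  for st in ([0,0,0],[.001,.004,0],[.002,.004,.006]):
    r=minimize(lambda p:-score(f,pts(f,unit+p*[.001,.001,.01],"unit")),np.array(st)/[.001,.001,.01],method="Nelder-Mead",options=dict(initial_simplex=np.array(st)/[.001,.001,.01]+np.array([[0,0,0],[2,0,0],[0,2,0],[0,0,.8]])))
    print(nm,(unit+r.x*[.001,.001,.01]).round(4),-r.fun)
reg.V=V1
for n,p in(("cart",cart),("bar",bar)):
  for f in(T,S):
    r=minimize(lambda d:-score(f,pts(f,p+d*[.001,.001,.01],n)),[1,4,0],method="Nelder-Mead",options=dict(initial_simplex=[[1,4,0],[3,4,0],[1,6,0],[1,4,3]]))
    print(n,(p+r.x*[.001,.001,.01]).round(4),-r.fun)
E
```

```text
top [ 0.543   0.0464 -0.2492] 16.56371307373047
top [ 0.543   0.0464 -0.2492] 16.56371307373047
top [ 0.543   0.0464 -0.2492] 16.56371307373047
scene [ 0.5439  0.0501 -0.2492] 15.855338096618652
scene [ 0.5439  0.0501 -0.2492] 15.855338096618652
scene [ 0.5439  0.0501 -0.2492] 15.855339050292969
cart [ 0.5172 -0.3616  0.261 ] 17.736095428466797
cart [ 0.5223 -0.3535  0.2315] 16.610740661621094
bar [ 0.5433  0.3237 -0.1123] 17.499208450317383
bar [ 0.5433  0.3281 -0.1005] 21.207088470458984
```

Request:
{"method": "arm_command", "body": {"deltas": [-0.9,0.155,-0.868,-0.15,0,-0.9,0.155,-0.868,-0.15,0,-0.9,0.155,-0.868,-0.15,0]}}

```text
clock: 7.95
tcp_pos: [0.5116, -0.2829, 0.1276]
eef_rot: [[0.972, 0.237, -0.002], [0.237, -0.972, 0.005], [-0.001, -0.005, -1.0]]
wrist_force: [0.4, -0.1, -1.8]
width: 0.0276
grip_force: 12.0
```

Request:
{"method": "arm_command", "body": {"deltas": [-0.9,0.155,-0.868,0,0,-0.9,0.155,-0.868,0,0,-0.9,0.155,-0.868,0,0]}}

```text
clock: 8.2
tcp_pos: [0.507, -0.2123, 0.1271]
eef_rot: [[0.971, 0.237, -0.003], [0.237, -0.971, 0.004], [-0.002, -0.005, -1.0]]
wrist_force: [0.2, 1.1, -1.1]
width: 0.0274
grip_force: 12.0
```

Request:
{"method": "arm_command", "body": {"deltas": [-0.9,0.155,-0.868,0,0,-0.9,0.155,-0.868,0,0,-0.9,0.155,-0.868,0,0]}}

```text
clock: 8.45
tcp_pos: [0.5028, -0.1424, 0.1274]
eef_rot: [[0.971, 0.238, -0.003], [0.238, -0.971, 0.003], [-0.002, -0.004, -1.0]]
wrist_force: [0.7, -0.1, -1.4]
width: 0.0278
grip_force: 12.0
```

Request:
{"method": "arm_command", "body": {"deltas": [-0.9,0.155,-0.868,0,0,-0.9,0.155,-0.868,0,0,-0.9,0.155,-0.868,0,0]}}

```text
clock: 8.7
tcp_pos: [0.4988, -0.0724, 0.1276]
eef_rot: [[0.971, 0.238, -0.003], [0.238, -0.971, 0.002], [-0.002, -0.003, -1.0]]
wrist_force: [0.4, 1.1, -1.4]
width: 0.0276
grip_force: 12.0
```

Request:
{"method": "arm_command", "body": {"deltas": [-0.9,0.155,-0.868,0,0,-0.9,0.155,-0.868,0,0,-0.9,0.155,-0.868,0,0]}}

```text
clock: 8.95
tcp_pos: [0.4948, -0.0023, 0.1278]
eef_rot: [[0.971, 0.238, -0.002], [0.238, -0.971, 0.001], [-0.002, -0.002, -1.0]]
wrist_force: [0.3, 0.7, -1.0]
width: 0.0275
grip_force: 12.0
```

Request:
{"method": "arm_command", "body": {"deltas": [-0.9,0.155,-0.868,0,0.616,-0.9,0.155,-0.868,0,0.616,-0.9,0.155,-0.868,0,0.616,-0.9,0.155,-0.868,0,0.616,-0.9,0.155,-0.868,0,0.616,-0.9,0.155,-0.868,0,0.616,-0.9,0.155,-0.868,0,0.616]}}

```text
clock: 9.53
tcp_pos: [0.491, 0.0623, 0.129]
eef_rot: [[0.97, -0.245, 0.0], [-0.245, -0.97, -0.0], [0.0, 0.0, -1.0]]
wrist_force: [0.3, 0.5, -1.0]
width: 0.0277
grip_force: 12.0
```

Request:
{"method": "arm_command", "body": {"deltas": [-0.9,0,-0.016,0.4,0,-0.9,0,-0.016,0.75,0,-0.9,0,-0.016,0.75,0,-0.9,0,-0.016,0.75,0,-0.9,0,-0.016,0.75,0]}}

```text
clock: 9.95
tcp_pos: [0.4918, 0.0637, 0.0703]
eef_rot: [[0.969, -0.247, 0.001], [-0.247, -0.969, -0.0], [0.001, -0.0, -1.0]]
wrist_force: [-0.2, -0.4, -1.5]
width: 0.0276
grip_force: 12.0
```

```bash
python3 - <<'E'
from h import *
f=grab_frame("scene"); g=grab_frame("top")
a=cv2.convertScaleAbs(crop(f["pixels"],260,200,140,120,4),alpha=1.5)[:,:,::-1]
cv2.imwrite("pics/p1.png",a); print(manip.read_state()["tcp_pos"],manip.read_state()["wrist_force"])
E
```

```text
[0.49207753 0.06419645 0.070481  ] [ 0.33633065 -0.38198752 -1.49693295]
```

View pics/p1.png

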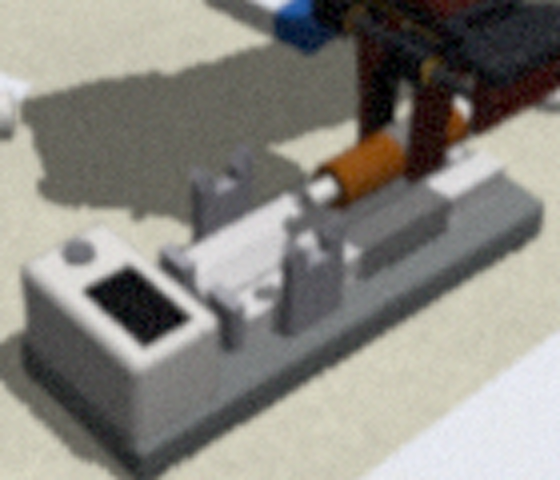

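The cartridge hangs level over the rear of the groove, neck at (322,190) pointing at the stop at (205,280). I'll lower it slowly.

Request:
{"method": "arm_command", "body": {"deltas": [-0.9,0,0,0.05,0,-0.9,0,0,0.1,0,-0.9,0,0,0.15,0,-0.9,0,0,0.18,0,-0.9,0,0,0.18,0,-0.9,0,0,0.18,0]}}

```text
clock: 10.55
tcp_pos: [0.491, 0.0639, 0.0546]
eef_rot: [[0.969, -0.247, -0.0], [-0.247, -0.969, -0.001], [0.0, 0.001, -1.0]]
wrist_force: [-0.6, -2.1, 1.0]
width: 0.0276
grip_force: 12.0
```

Request:
{"method": "arm_command", "body": {"deltas": [-0.9,0,0.01,0.01,0,-0.9,0,0.02,0.02,0,-0.9,0,0.02,0.02,0,-0.9,0,0.02,0.02,0]}}

```text
clock: 10.88
tcp_pos: [0.4909, 0.0624, 0.0532]
eef_rot: [[0.969, -0.248, 0.001], [-0.248, -0.969, -0.001], [0.001, 0.001, -1.0]]
wrist_force: [-0.6, -4.5, 3.6]
width: 0.0277
grip_force: 12.0
```

Request:
{"method": "arm_command", "body": {"deltas": [-0.9,0,0.02,0,0,-0.9,0,0.02,0,0,-0.9,0,0.02,0,0,-0.9,0,0.02,0,0]}}

```text
clock: 11.22
tcp_pos: [0.4901, 0.062, 0.0528]
eef_rot: [[0.969, -0.247, -0.001], [-0.247, -0.969, 0.001], [-0.001, -0.001, -1.0]]
wrist_force: [0.8, 0.2, -0.3]
width: 0.0276
grip_force: 12.0
```

Request:
{"method": "arm_command", "body": {"deltas": [-0.2,0,0,0,0,-0.1,0,0,0,0,0,0,0,0,0,0,0,0,0,0,0,0,0,0,0,0,0,0,0,0]}}

```text
clock: 11.72
tcp_pos: [0.4904, 0.0615, 0.0531]
eef_rot: [[0.969, -0.247, 0.0], [-0.247, -0.969, 0.0], [0.0, -0.0, -1.0]]
wrist_force: [-0.1, -0.1, 0.5]
width: 0.0437
grip_force: 0.0
```

Request:
{"method": "arm_command", "body": {"deltas": [0,0,0,-0.3,0,0,0,0,-0.6,0,0,0,0,-0.6,0,-1,-0.5,0,-0.6,0,-1,-1,0,-0.6,0,-1,-1,0,-0.6,0,-1,-1,0,-0.6,0,-1,-1,0,-0.6,0]}}

```text
clock: 12.38
tcp_pos: [0.4135, 0.0818, 0.1012]
eef_rot: [[0.969, -0.246, 0.001], [-0.246, -0.969, 0.001], [0.001, -0.001, -1.0]]
wrist_force: [-0.0, 0.1, 0.0]
width: 0.0143
grip_force: 0.0
```

Request:
{"method": "arm_command", "body": {"deltas": [-1,0,0,0.3,0,-1,0,0,0.58,0,-1,0,0,0.58,0,-1,0,0,0.58,0,-1,0,0,0.58,0]}}

```text
clock: 12.8
tcp_pos: [0.414, 0.0802, 0.0554]
eef_rot: [[0.969, -0.249, 0.001], [-0.249, -0.969, -0.001], [0.001, 0.001, -1.0]]
wrist_force: [0.1, 0.4, -0.4]
width: 0.0005
grip_force: 0.0
```

```bash
python3 - <<'E'
from h import *
f=grab_frame("scene"); g=grab_frame("top")
a=cv2.convertScaleAbs(crop(f["pixels"],260,200,140,120,3),alpha=1.5)[:,:,::-1]
b=cv2.convertScaleAbs(crop(g["pixels"],250,170,110,120,3),alpha=1.5)[:,:,::-1]
cv2.imwrite("pics/p2.png",np.hstack([a,b])); s=manip.read_state(); print(s["tcp_pos"],s["wrist_force"],s["width"])
E
```

```text
[0.41386167 0.08074073 0.05553404] [-0.37421536 -0.80909067  0.57284172] 2.1133479068902985e-05
```

View pics/p2.png

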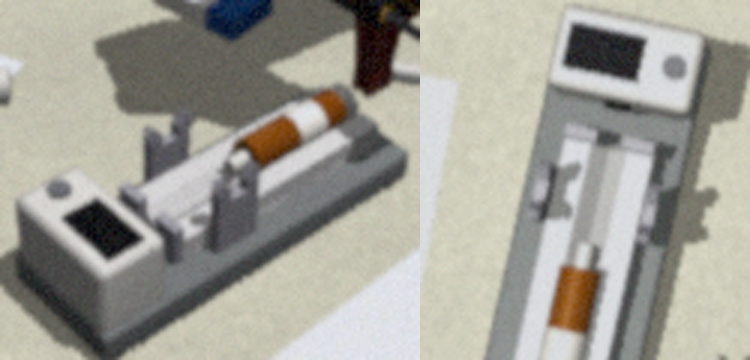

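The view shows the released cartridge lying level in the groove, with its shoulder about 80 mm short of the stop; the shut fingers are behind it. Now the gentle push.

Request:
{"method": "arm_command", "body": {"deltas": [-1,0.1,0,0.02,0,-1,0.18,0,0.02,0,-1,0.2,0,0.02,0,-1,0.22,0,0.02,0,-1,0.245,0,0.02,0,-1,0.27,0,0.02,0,-1,0.295,0,0.02,0,-1,0.32,0,0.02,0]}}

```text
clock: 13.57
tcp_pos: [0.4376, 0.0748, 0.053]
eef_rot: [[0.969, -0.247, -0.0], [-0.247, -0.969, 0.0], [-0.0, 0.0, -1.0]]
wrist_force: [0.4, 0.7, 0.2]
width: 0.0005
grip_force: 0.2
```

Request:
{"method": "arm_command", "body": {"deltas": [-1,0.03,0,0,0,-1,0.06,0,0,0,-1,0.09,0,0,0,-1,0.12,0,0,0,-1,0.15,0,0,0,-1,0.18,0,0,0,-1,0.21,0,0,0,-1,0.24,0,0,0]}}

```text
clock: 14.23
tcp_pos: [0.4564, 0.0701, 0.053]
eef_rot: [[0.969, -0.247, -0.0], [-0.247, -0.969, 0.0], [-0.0, -0.0, -1.0]]
wrist_force: [0.1, 1.1, -0.2]
width: 0.0004
grip_force: 0.2
```

Request:
{"method": "arm_command", "body": {"deltas": [-1,0.04,0,0,0,-1,0.08,0,0,0,-1,0.12,0,0,0,-1,0.16,0,0,0,-1,0.2,0,0,0,-1,0.24,0,0,0,-1,0.27,0,0,0,-1,0.3,0,0,0]}}

```text
clock: 14.9
tcp_pos: [0.4797, 0.0641, 0.053]
eef_rot: [[0.969, -0.247, -0.0], [-0.247, -0.969, -0.0], [-0.0, 0.0, -1.0]]
wrist_force: [0.6, 0.2, -0.2]
width: 0.0006
grip_force: 0.2
```

Request:
{"method": "arm_command", "body": {"deltas": [-1,0.03,0,0,0,-1,0.06,0,0,0,-1,0.09,0,0,0,-1,0.12,0,0,0,-1,0.15,0,0,0,-1,0.18,0,0,0,-1,0.21,0,0,0,-1,0.24,0,0,0]}}

```text
clock: 15.57
tcp_pos: [0.4983, 0.0594, 0.053]
eef_rot: [[0.969, -0.247, 0.0], [-0.247, -0.969, 0.0], [-0.0, -0.0, -1.0]]
wrist_force: [-0.0, 0.2, -0.2]
width: 0.0005
grip_force: 0.2
```

Request:
{"method": "arm_command", "body": {"deltas": [-1,0.012,0,0,0,-1,0.024,0,0,0,-1,0.036,0,0,0,-1,0.048,0,0,0,-1,0.06,0,0,0,-1,0.06,0,0,0]}}

```text
clock: 16.07
tcp_pos: [0.5029, 0.0582, 0.0531]
eef_rot: [[0.969, -0.247, 0.0], [-0.247, -0.969, -0.0], [0.0, 0.0, -1.0]]
wrist_force: [-0.4, -0.5, 0.5]
width: 0.0002
grip_force: 0.0
```

```bash
python3 - <<'E'
from h import *
f=grab_frame("scene"); g=grab_frame("top"); cv2.imwrite("pics/top_p3.png",g["pixels"][:,:,::-1])
s=manip.read_state(); print(s["tcp_pos"],s["wrist_force"])
# amber/white profile along groove axis in the top view (2D corrected by -4 mm y bias)
c,n=np.cos(-.2492),np.sin(-.2492)
for x in range(30,92,2):
    P=np.array([.5439+c*x/1e3,.0501-.004-.002+n*x/1e3,.0650]); 
    v=[g["pixels"][tuple(np.round(px(g,P+np.array([-n,c,0])*d)[::-1]).astype(int))] for d in(-.008,0,.008)]
    print(x,[list(map(int,w)) for w in v])
E
```

```text
[0.50281862 0.05825287 0.05306619] [0.37099595 0.4740118  0.23878808]
30 [[78, 57, 40], [106, 78, 57], [109, 80, 58]]
32 [[65, 33, 0], [99, 64, 23], [101, 61, 26]]
34 [[64, 36, 20], [94, 58, 20], [101, 59, 18]]
36 [[66, 39, 18], [95, 56, 23], [105, 63, 24]]
38 [[69, 41, 17], [94, 55, 9], [101, 59, 23]]
40 [[69, 36, 16], [100, 60, 26], [99, 59, 16]]
42 [[65, 41, 27], [95, 55, 23], [107, 66, 26]]
44 [[66, 39, 17], [93, 53, 20], [104, 66, 28]]
46 [[65, 37, 3], [99, 57, 23], [101, 59, 20]]
48 [[71, 44, 23], [97, 57, 18], [102, 63, 20]]
50 [[68, 36, 6], [103, 63, 29], [106, 65, 28]]
52 [[58, 31, 8], [96, 56, 17], [106, 65, 30]]
54 [[64, 37, 9], [94, 55, 20], [102, 60, 21]]
56 [[70, 42, 16], [97, 57, 19], [100, 59, 20]]
58 [[71, 44, 19], [100, 60, 21], [98, 57, 17]]
60 [[65, 42, 26], [96, 56, 20], [106, 67, 31]]
62 [[63, 35, 9], [96, 57, 21], [103, 59, 24]]
64 [[70, 45, 25], [96, 59, 18], [103, 62, 26]]
66 [[72, 42, 24], [97, 57, 17], [100, 61, 27]]
68 [[70, 49, 33], [101, 73, 55], [112, 88, 72]]
70 [[86, 82, 80], [119, 108, 99], [115, 107, 98]]
72 [[93, 93, 89], [130, 129, 124], [116, 113, 110]]
74 [[93, 93, 92], [136, 136, 135], [110, 111, 107]]
76 [[86, 88, 88], [145, 144, 141], [98, 99, 97]]
78 [[110, 110, 113], [127, 128, 124], [116, 116, 115]]
80 [[120, 118, 123], [132, 133, 130], [103, 103, 101]]
82 [[119, 120, 123], [133, 133, 129], [86, 87, 85]]
84 [[112, 113, 115], [118, 120, 118], [77, 77, 74]]
86 [[100, 101, 102], [86, 90, 88], [85, 87, 84]]
88 [[100, 101, 101], [95, 97, 94], [94, 95, 94]]
90 [[98, 101, 99], [97, 97, 97], [96, 97, 98]]
```

Request:
{"method": "arm_command", "body": {"deltas": [-1,0.01,0,0,0,-1,0.02,0,0,0,-1,0.03,0,0,0,-1,0.04,0,0,0,-1,0.05,0,0,0,-1,0.06,0,0,0,-1,0.07,0,0,0,-1,0.07,0,0,0]}}

```text
clock: 16.83
tcp_pos: [0.5084, 0.0568, 0.0531]
eef_rot: [[0.969, -0.247, 0.0], [-0.247, -0.969, -0.0], [0.0, -0.0, -1.0]]
wrist_force: [0.9, 0.2, -0.0]
width: 0.0008
grip_force: 0.0
```

Request:
{"method": "arm_command", "body": {"deltas": [-1,0.005,0,0,0,-1,0.01,0,0,0,-1,0.015,0,0,0,-1,0.02,0,0,0,-1,0.02,0,0,0]}}

```text
clock: 17.25
tcp_pos: [0.5098, 0.0565, 0.053]
eef_rot: [[0.969, -0.247, 0.0], [-0.247, -0.969, 0.0], [0.0, -0.0, -1.0]]
wrist_force: [-1.2, -0.7, 0.8]
width: 0.0006
grip_force: 0.0
```

Request:
{"method": "arm_command", "body": {"deltas": [-1,0.005,0,0,0,-1,0.01,0,0,0,-1,0.015,0,0,0,-1,0.015,0,0,0]}}

```text
clock: 17.58
tcp_pos: [0.511, 0.0562, 0.0531]
eef_rot: [[0.969, -0.247, 0.0], [-0.247, -0.969, -0.0], [0.0, -0.0, -1.0]]
wrist_force: [0.9, -0.3, -0.4]
width: 0.0004
grip_force: 0.0
```

Request:
{"method": "arm_command", "body": {"deltas": [-1,0.005,0,0,0,-1,0.01,0,0,0,-1,0.015,0,0,0,-1,0.015,0,0,0]}}

```text
clock: 17.92
tcp_pos: [0.5118, 0.056, 0.053]
eef_rot: [[0.969, -0.247, -0.001], [-0.247, -0.969, 0.0], [-0.001, -0.0, -1.0]]
wrist_force: [-0.5, 0.0, 0.6]
width: 0.0003
grip_force: 0.8
```

Request:
{"method": "arm_command", "body": {"deltas": [-1,0.005,0,0,0,-1,0.01,0,0,0,-1,0.015,0,0,0,-1,0.015,0,0,0]}}

```text
clock: 18.25
tcp_pos: [0.5118, 0.056, 0.0527]
eef_rot: [[0.969, -0.247, -0.003], [-0.247, -0.969, 0.001], [-0.003, -0.0, -1.0]]
wrist_force: [-5.8, 1.4, 2.9]
width: 0.0003
grip_force: 3.1
```

Request:
{"method": "arm_command", "body": {"deltas": [-1,-0.1,0,0,0,-1,-0.3,0,0,0,-1,-0.3,0,-0.3,0,-1,-0.3,0,-0.8,0,-1,-0.3,0,-1,0,-1,-0.3,0,-1,0]}}

```text
clock: 18.75
tcp_pos: [0.492, 0.0614, 0.1361]
eef_rot: [[0.969, -0.247, 0.006], [-0.247, -0.969, 0.001], [0.005, -0.002, -1.0]]
wrist_force: [0.1, -0.2, -0.3]
width: 0.0002
grip_force: 0.0
```

Request:
{"method": "arm_command", "body": {"deltas": [0.2,0,0,-1,-1,0.2,0,0,-1,-1,0.2,0,0,-1,-1,0.2,0,0,-1,-1,0.2,0,0,-1,-1,0.2,0,0,-1,-1,0.2,0,0,-1,-1]}}

```text
clock: 19.33
tcp_pos: [0.4898, 0.062, 0.2126]
eef_rot: [[0.856, 0.517, 0.001], [0.517, -0.856, 0.002], [0.001, -0.001, -1.0]]
wrist_force: [-0.7, -0.2, -0.6]
width: 0.0438
grip_force: 0.0
```

Request:
{"method": "arm_command", "body": {"deltas": [0.2,0,0,0,-1,0.2,0,0,0,-1,0.2,0,0,0,-1,0.2,0,0,0,-1,0.2,0,0,0,-1,0.2,0,0,0,-1,0.2,0,0,0,-1]}}

```text
clock: 19.92
tcp_pos: [0.4897, 0.0619, 0.2124]
eef_rot: [[0.24, 0.971, 0.0], [0.971, -0.24, 0.001], [0.001, -0.0, -1.0]]
wrist_force: [0.3, 0.0, 0.3]
width: 0.0527
grip_force: 0.0
```

Request:
{"method": "arm_command", "body": {"deltas": [0.2,0,0,0,-0.184,0.2,0,0,0,-0.184,0.2,0,0,0,-0.184]}}

```text
clock: 20.17
tcp_pos: [0.4897, 0.0617, 0.2126]
eef_rot: [[0.106, 0.994, -0.0], [0.994, -0.106, 0.001], [0.001, -0.0, -1.0]]
wrist_force: [0.3, 0.7, -0.1]
width: 0.0526
grip_force: 0.0
```

```bash
python3 - <<'E'
from h import *
T=grab_frame("top"); s=manip.read_state(); p=s["tcp_pos"]; R=s["eef_rot"]
cv2.imwrite("pics/top4.png",T["pixels"][:,:,::-1]); S=grab_frame("scene"); cv2.imwrite("pics/scene4.png",S["pixels"][:,:,::-1])
print(p,R.round(4),s["wrist_force"]); print("cap",at(T,(153,160),.17))
d=np.array([.5433,.328,.2])-p; print("to bar, units",(R.T@d/.08).round(3))
E
```

```text
[0.48976159 0.06161268 0.21264498] [[ 1.081e-01  9.941e-01 -1.000e-04]
 [ 9.941e-01 -1.081e-01  5.000e-04]
 [ 5.000e-04 -2.000e-04 -1.000e+00]] [-0.50285421 -0.76168621  0.01242498]
cap [0.72307164 0.31372221 0.17      ]
to bar, units [3.383 0.306 0.16 ]
```

Request:
{"method": "arm_command", "body": {"deltas": [0.2,0.846,0.077,0,0,0.2,0.846,0.077,0,0,0.2,0.846,0.077,0,0]}}

```text
clock: 20.52
tcp_pos: [0.5036, 0.1343, 0.2124]
eef_rot: [[0.1, 0.995, 0.0], [0.995, -0.1, 0.001], [0.001, 0.0, -1.0]]
wrist_force: [-0.6, 1.1, -0.4]
width: 0.0529
grip_force: 0.0
```

Request:
{"method": "arm_command", "body": {"deltas": [0.2,0.846,0.077,0,0,0.2,0.846,0.077,0,0,0.2,0.846,0.077,0,0]}}

```text
clock: 20.77
tcp_pos: [0.5164, 0.2011, 0.2122]
eef_rot: [[0.1, 0.995, 0.0], [0.995, -0.1, 0.001], [0.001, -0.0, -1.0]]
wrist_force: [0.6, 1.4, 0.3]
width: 0.0527
grip_force: 0.0
```

Request:
{"method": "arm_command", "body": {"deltas": [0.2,0.846,0.077,0,0,0.2,0.846,0.077,0,0,0.2,0.846,0.077,0,0]}}

```text
clock: 21.02
tcp_pos: [0.5293, 0.2676, 0.212]
eef_rot: [[0.1, 0.995, -0.0], [0.995, -0.1, 0.001], [0.001, -0.0, -1.0]]
wrist_force: [0.5, 0.4, -0.2]
width: 0.0526
grip_force: 0.0
```

Request:
{"method": "arm_command", "body": {"deltas": [0.2,0.846,0.077,0,0,0.2,0.846,0.077,0,0,0.2,0.846,0.077,0,0,0.2,0.846,0.077,0,0]}}

```text
clock: 21.35
tcp_pos: [0.5426, 0.3286, 0.2121]
eef_rot: [[0.104, 0.995, -0.0], [0.995, -0.104, -0.002], [-0.002, -0.0, -1.0]]
wrist_force: [0.3, -0.0, -0.6]
width: 0.0524
grip_force: 0.0
```

Request:
{"method": "arm_command", "body": {"deltas": [0.2,0,0,0.4,0,0.2,0,0,0.9,0,0.2,0,0,0.9,0,0.2,0,0,0.9,0]}}

```text
clock: 21.68
tcp_pos: [0.542, 0.3258, 0.1403]
eef_rot: [[0.108, 0.994, -0.003], [0.994, -0.108, -0.003], [-0.003, -0.002, -1.0]]
wrist_force: [-1.3, 0.4, 0.7]
width: 0.0527
grip_force: 0.0
```

Request:
{"method": "arm_command", "body": {"deltas": [0.2,0,0,0.4,0,0.2,0,0,0.8,0,0.2,0,0,0.8,0,0.2,0,0,0.8,0,0.2,0,0,0.8,0]}}

```text
clock: 22.1
tcp_pos: [0.5445, 0.3281, 0.08]
eef_rot: [[0.106, 0.994, 0.003], [0.994, -0.106, 0.001], [0.002, 0.003, -1.0]]
wrist_force: [-1.1, 0.3, -0.2]
width: 0.0529
grip_force: 0.0
```

Request:
{"method": "arm_command", "body": {"deltas": [0.2,0,0,0.4,0,0.2,0,0,0.7,0,0.2,0,0,0.75,0,0.2,0,0,0.75,0,0.2,0,0,0.75,0,0.2,0,0,0.75,0]}}

```text
clock: 22.6
tcp_pos: [0.5443, 0.3287, 0.0195]
eef_rot: [[0.105, 0.994, 0.003], [0.994, -0.105, 0.002], [0.002, 0.003, -1.0]]
wrist_force: [0.7, 0.6, 0.3]
width: 0.0523
grip_force: 0.0
```

Request:
{"method": "arm_command", "body": {"deltas": [-0.9,0,0,0,0,-0.9,0,0,0,0,-0.9,0,0,0,0,-0.9,0,0,0,0,-0.9,0,0,0,0,-0.9,0,0,0,0,-0.9,0,0,0,0,-0.9,0,0,0,0], "squeeze": 20}}

```text
clock: 23.27
tcp_pos: [0.5429, 0.3282, 0.0171]
eef_rot: [[0.105, 0.994, 0.0], [0.994, -0.105, 0.0], [0.0, 0.0, -1.0]]
wrist_force: [-0.9, 0.1, 0.7]
width: 0.0159
grip_force: 20.0
```

```bash
python3 - <<'E'
from cell import manip
s=manip.read_state(); print({k:s[k] for k in("clock","tcp_pos","eef_rot","wrist_force","width","grip_force")})
E
```

```text
{'clock': 23.2667, 'tcp_pos': array([0.54285475, 0.3281669 , 0.01709689]), 'eef_rot': array([[ 1.04854303e-01,  9.94487594e-01,  4.96454915e-06],
       [ 9.94487594e-01, -1.04854303e-01,  1.20838135e-05],
       [ 1.25377570e-05,  3.67014270e-06, -1.00000000e+00]]), 'wrist_force': array([-0.85431882,  0.07107535,  0.73774211]), 'width': 0.015882452622430036, 'grip_force': 19.95967447757721}
```

Request:
{"method": "arm_command", "body": {"deltas": [-0.9,0,0,-0.3,0,-0.9,0,0,-0.8,0,-0.9,0,0,-0.8,0]}}

```text
clock: 23.52
tcp_pos: [0.5462, 0.3288, 0.0868]
eef_rot: [[0.106, 0.994, 0.007], [0.994, -0.106, 0.004], [0.004, 0.006, -1.0]]
wrist_force: [2.4, 0.0, -0.8]
width: 0.0162
grip_force: 20.0
```

Request:
{"method": "arm_command", "body": {"deltas": [-0.9,0,0,-0.5,0,-0.9,0,0,-0.8,0,-0.9,0,0,-0.8,0,-0.9,0,0,-0.8,0]}}

```text
clock: 23.85
tcp_pos: [0.5434, 0.3286, 0.1461]
eef_rot: [[0.105, 0.994, 0.002], [0.994, -0.105, 0.002], [0.002, 0.002, -1.0]]
wrist_force: [-0.9, 0.8, -2.8]
width: 0.0159
grip_force: 20.0
```

Request:
{"method": "arm_command", "body": {"deltas": [-0.9,-0.885,0.213,0,0,-0.9,-0.885,0.213,0,0,-0.9,-0.885,0.213,0,0]}}

```text
clock: 24.1
tcp_pos: [0.5528, 0.2477, 0.1441]
eef_rot: [[0.113, 0.994, -0.001], [0.994, -0.113, -0.004], [-0.004, -0.0, -1.0]]
wrist_force: [0.4, -1.2, -1.7]
width: 0.0154
grip_force: 20.0
```

Request:
{"method": "arm_command", "body": {"deltas": [-0.9,-0.885,0.213,0,0,-0.9,-0.885,0.213,0,0,-0.9,-0.885,0.213,0,0]}}

```text
clock: 24.35
tcp_pos: [0.562, 0.1757, 0.1443]
eef_rot: [[0.113, 0.994, -0.001], [0.994, -0.113, -0.004], [-0.004, -0.0, -1.0]]
wrist_force: [-0.5, -1.6, -1.9]
width: 0.0159
grip_force: 20.0
```

Request:
{"method": "arm_command", "body": {"deltas": [-0.9,-0.885,0.213,0,0,-0.9,-0.885,0.213,0,0,-0.9,-0.885,0.213,0,0]}}

```text
clock: 24.6
tcp_pos: [0.5713, 0.1039, 0.1445]
eef_rot: [[0.113, 0.994, -0.0], [0.994, -0.113, -0.004], [-0.004, 0.0, -1.0]]
wrist_force: [-0.5, -0.3, -1.3]
width: 0.0159
grip_force: 20.0
```

Request:
{"method": "arm_command", "body": {"deltas": [-0.9,-0.885,0.213,0,0.184,-0.9,-0.885,0.213,0,0.184,-0.9,-0.885,0.213,0,0.184,-0.9,-0.885,0.213,0,0.184,-0.9,-0.885,0.213,0,0.184,-0.9,-0.885,0.213,0,0.184]}}

```text
clock: 25.1
tcp_pos: [0.5805, 0.0411, 0.1442]
eef_rot: [[0.245, 0.97, -0.001], [0.97, -0.245, 0.0], [0.0, -0.001, -1.0]]
wrist_force: [-0.3, 0.4, -1.8]
width: 0.0158
grip_force: 20.0
```

```bash
cat > bars.py <<'E'
import reg; from reg import *
s=manip.read_state(); p=s["tcp_pos"]; R0=s["eef_rot"]; print(p,R0.round(4).tolist(),s["wrist_force"],s["width"])
cv2.imwrite("pics/top5.png",T["pixels"][:,:,::-1]); cv2.imwrite("pics/scene5.png",S["pixels"][:,:,::-1])
def grad(name):
    im=cv2.imread(f"pics/{name}.png").astype(np.float32); g=0
    for c in range(3):
        b=cv2.GaussianBlur(im[:,:,c],(0,0),1.0); g=g+np.hypot(cv2.Sobel(b,-1,1,0),cv2.Sobel(b,-1,0,1))
    return np.sqrt(g)
# held bar: project from TCP in scene, find world shift (dx,dy)
yaw=np.arctan2(R0[1,1],R0[0,1]); zb=(p[2]-.0171)*1e3
G[id(S)]=grad("scene5")
def bp(d,dz=0): return hullpts(px(S,place([p[0]+d[0]*1e-3,p[1]+d[1]*1e-3,yaw],boxv(-5,5,-48,48,zb+dz,zb+10+dz))))
g=np.arange(-8,8.1,.5)
def ab(u,v): return [u*np.cos(yaw)-v*np.sin(yaw),u*np.sin(yaw)+v*np.cos(yaw)]
A=np.array([[score(S,bp(ab(u,v))) for v in g] for u in g]); i,j=np.unravel_index(A.argmax(),A.shape)
print("held bar, scene: across",g[i],"along",g[j],A.max().round(2),A[16,16].round(2))
# cartridge in groove, arm-free images 4: unit x of its middle
for f,n,org in((T,"top4",[.543,.0464]),(S,"scene4",[.5439,.0501])):
    G[id(f)]=grad(n)
    q=lambda x,y:hullpts(px(f,place([*org,-.2492],cyl(x-50,x+50,14,57.8)+[0,y,0])))
    r=max((score(f,q(x,y)),x,y) for x in np.arange(20,40,.5) for y in np.arange(-4,4.1,.5)); print(n,"cart mid",r)
E
python3 bars.py
```

```text
[0.58068364 0.04107728 0.14455088] [[0.2446, 0.9696, -0.0007], [0.9696, -0.2446, 0.0003], [0.0001, -0.0008, -1.0]] [ 0.03386444 -0.19215175 -0.89162508] 0.016115548024355875
held bar, scene: across -0.5 along 1.0 17.99 17.88
top4 cart mid (np.float32(14.2808695), np.float64(39.0), np.float64(-1.0))
scene4 cart mid (np.float32(17.86556), np.float64(39.5), np.float64(-1.5))
```

```bash
python3 - <<'E'
import reg; from reg import *
E=[]
for y in(32,40,-32,-40):
    E+=[np.array([[22,y,94],[30,y,94]]),np.array([[50,y,94],[58,y,94]])]
W=[np.array([[x,y,z0],[x,y,z1]]) for x,y,z0,z1 in[(22,40,60,94),(58,40,60,94),(58,-40,60,94),(22,-32,75,94),(33,40,76,88),(47,40,76,88),(33,-32,76,88),(58,32,70,94),(22,-40,60,94)]]+[np.array([[33,y,74.5],[47,y,74.5]]) for y in(40,-32)]
stop=[np.array([[80,y,50],[80,y,62]]) for y in(-30,-9,9,30)]+[np.array([[88,y,50],[88,y,62]]) for y in(30,-30,9)]+[np.array([[x,a,62],[x,b,62]]) for x in(80,88) for a,b in((-30,-9),(9,30))]
rear=[np.array([[-110,30,50],[-110,12,50]]),np.array([[-110,-12,50],[-110,-30,50]])]
o=np.array([.5439,.0501]);c,n=np.cos(-.2492),np.sin(-.2492)
for nm,L in(("cheeks",E+W),("stop",stop),("rear",rear),("all",E+W+stop+rear)):
  for f,off in((S,0),(T,-.0042)):
    best=[]
    for u in np.arange(-6,5.1,.5):
      for dz in (0,-2,-1,1):
       for v in np.arange(-3,1.1,1):
        q=np.vstack([seg(*px(f,place([o[0]+u*c*1e-3-v*n*1e-3,o[1]+off+u*n*1e-3+v*c*1e-3,-.2492],l+[0,0,dz])),25) for l in L]); best.append((score(f,q),u,v,dz))
    best.sort(reverse=True); print(nm,"scene" if f is S else "top",[tuple(round(float(a),1) for a in b) for b in best[:3]])
E
```

```text
cheeks scene [(15.8, 0.0, -3.0, -1.0), (15.8, 1.0, -2.0, 0.0), (15.8, -2.0, -3.0, -2.0)]
cheeks top [(13.7, -6.0, 1.0, -2.0), (13.7, -1.5, -3.0, -2.0), (13.7, -2.0, -3.0, -2.0)]
stop scene [(17.8, 5.0, -3.0, -2.0), (17.7, 5.0, -2.0, -2.0), (17.7, -2.0, -2.0, -2.0)]
stop top [(16.1, -3.5, 1.0, -2.0), (16.1, -3.0, 1.0, -2.0), (16.1, -3.5, 1.0, -1.0)]
rear scene [(10.0, -0.5, 1.0, -2.0), (10.0, -1.0, 1.0, -2.0), (10.0, 0.0, 1.0, -2.0)]
rear top [(16.6, -1.5, 0.0, -2.0), (16.6, -1.5, 0.0, -1.0), (16.6, -1.5, 0.0, 0.0)]
all scene [(16.0, -2.0, -2.0, -2.0), (16.0, -1.0, -1.0, -1.0), (16.0, -2.0, -3.0, -2.0)]
all top [(14.4, -3.5, 1.0, -2.0), (14.3, -4.0, 1.0, -2.0), (14.3, -3.5, 1.0, -1.0)]
```

Request:
{"method": "arm_command", "body": {"deltas": [-0.9,-0.03,0,0.2,0,-0.9,-0.03,0,0.38,0,-0.9,-0.03,0,0.38,0,-0.9,-0.03,0,0.38,0,-0.9,-0.03,0,0.38,0]}}

```text
clock: 25.72
tcp_pos: [0.5807, 0.0372, 0.1153]
eef_rot: [[0.247, 0.969, 0.001], [0.969, -0.247, -0.0], [0.0, 0.001, -1.0]]
wrist_force: [0.6, -0.2, -0.8]
width: 0.0156
grip_force: 20.0
```

Request:
{"method": "arm_command", "body": {"deltas": [-0.9,0,0,0.02,0,-0.9,0,0,0.04,0,-0.9,0,0,0.06,0,-0.9,0,0,0.08,0,-0.9,0,0,0.1,0,-0.9,0,0,0.1,0]}}

```text
clock: 26.22
tcp_pos: [0.5801, 0.0371, 0.1063]
eef_rot: [[0.247, 0.969, -0.0], [0.969, -0.247, -0.0], [-0.0, -0.0, -1.0]]
wrist_force: [-0.7, -0.8, -1.8]
width: 0.0162
grip_force: 20.0
```

Request:
{"method": "arm_command", "body": {"deltas": [-0.9,0,0,0.02,0,-0.9,0,0,0.04,0,-0.9,0,0,0.06,0,-0.9,0,0,0.08,0,-0.9,0,0,0.08,0]}}

```text
clock: 26.63
tcp_pos: [0.5801, 0.0371, 0.0999]
eef_rot: [[0.247, 0.969, -0.001], [0.969, -0.247, -0.0], [-0.0, -0.0, -1.0]]
wrist_force: [-1.0, 0.5, -1.0]
width: 0.0158
grip_force: 20.0
```

Request:
{"method": "arm_command", "body": {"deltas": [-0.9,0,0,0.015,0,-0.9,0,0,0.03,0,-0.9,0,0,0.045,0,-0.9,0,0,0.045,0]}}

```text
clock: 26.97
tcp_pos: [0.5802, 0.0371, 0.0964]
eef_rot: [[0.247, 0.969, -0.0], [0.969, -0.247, -0.0], [-0.0, -0.0, -1.0]]
wrist_force: [0.1, 1.3, -1.0]
width: 0.016
grip_force: 20.0
```

Request:
{"method": "arm_command", "body": {"deltas": [-0.9,0,0,0.015,0,-0.9,0,0,0.03,0,-0.9,0,0,0.045,0,-0.9,0,0,0.045,0]}}

```text
clock: 27.3
tcp_pos: [0.5802, 0.0371, 0.0928]
eef_rot: [[0.247, 0.969, -0.0], [0.969, -0.247, -0.0], [-0.0, -0.0, -1.0]]
wrist_force: [-0.5, 0.5, -0.9]
width: 0.0156
grip_force: 20.0
```

Request:
{"method": "arm_command", "body": {"deltas": [-0.9,0,0,0.01,0,-0.9,0,0,0.02,0,-0.9,0,0,0.02,0]}}

```text
clock: 27.55
tcp_pos: [0.5804, 0.0371, 0.0916]
eef_rot: [[0.247, 0.969, 0.0], [0.969, -0.247, 0.0], [0.0, 0.0, -1.0]]
wrist_force: [-0.1, 0.6, 0.4]
width: 0.0156
grip_force: 20.0
```

Request:
{"method": "arm_command", "body": {"deltas": [-0.9,0,0,0.005,0,-0.9,0,0,0.01,0,-0.9,0,0,0.01,0]}}

```text
clock: 27.8
tcp_pos: [0.5804, 0.0371, 0.0915]
eef_rot: [[0.247, 0.969, 0.0], [0.969, -0.247, 0.001], [0.001, 0.0, -1.0]]
wrist_force: [-3.5, -0.5, 9.1]
width: 0.0159
grip_force: 20.0
```

Request:
{"method": "arm_command", "body": {"deltas": [-0.5,0,0,-0.005,0,-0.3,0,0,-0.01,0,-0.1,0,0,-0.01,0,-0.1,0,0,-0.01,0,-0.1,0,0,-0.01,0,-0.1,0,0,-0.01,0]}}

```text
clock: 28.3
tcp_pos: [0.5803, 0.037, 0.0914]
eef_rot: [[0.247, 0.969, -0.0], [0.969, -0.247, -0.0], [-0.0, -0.0, -1.0]]
wrist_force: [-0.8, 0.3, -0.1]
width: 0.0393
grip_force: 0.0
```

Request:
{"method": "arm_command", "body": {"deltas": [-0.1,0,0,-0.1,0,-0.1,0,0,-0.3,0,-0.1,0,0,-0.6,0,-0.1,0,0,-1,0,-0.1,0,0,-1,0,-0.1,0,0,-1,0]}}

```text
clock: 28.8
tcp_pos: [0.5814, 0.037, 0.1734]
eef_rot: [[0.247, 0.969, 0.003], [0.969, -0.247, 0.001], [0.002, 0.003, -1.0]]
wrist_force: [0.5, 0.4, -1.1]
width: 0.0391
grip_force: 0.0
```

Request:
{"method": "arm_command", "body": {"deltas": [-0.1,-0.5,-0.8,-0.9,0,-0.1,-0.5,-0.8,-0.9,0,-0.1,-0.5,-0.8,-0.9,0,-0.1,-0.5,-0.8,-0.9,0]}}

```text
clock: 29.13
tcp_pos: [0.5069, 0.0124, 0.2451]
eef_rot: [[0.249, 0.968, 0.001], [0.968, -0.249, 0.002], [0.003, 0.0, -1.0]]
wrist_force: [0.4, -1.0, -0.7]
width: 0.0396
grip_force: 0.0
```

Request:
{"method": "arm_command", "body": {"deltas": [-0.1,-0.8,-0.8,0,0,-0.1,-0.8,-0.8,0,0,-0.1,-0.8,-0.8,0,0,-0.1,-0.8,-0.8,0,0]}}

```text
clock: 29.47
tcp_pos: [0.4288, -0.0322, 0.2428]
eef_rot: [[0.247, 0.969, -0.001], [0.969, -0.247, 0.004], [0.004, -0.002, -1.0]]
wrist_force: [-0.1, 0.4, -0.4]
width: 0.0399
grip_force: 0.0
```

Request:
{"method": "arm_command", "body": {"deltas": [-0.1,-0.9,-0.8,0,0,-0.1,-0.9,-0.8,0,0,-0.1,-0.9,-0.8,0,0,-0.1,-0.9,-0.8,0,0,-0.1,-0.9,-0.8,0,0]}}

```text
clock: 29.88
tcp_pos: [0.3514, -0.0857, 0.2439]
eef_rot: [[0.248, 0.969, 0.001], [0.969, -0.248, 0.001], [0.002, 0.001, -1.0]]
wrist_force: [0.9, -0.0, 0.4]
width: 0.0391
grip_force: 0.0
```

```bash
python3 - <<'E'
from h import *
f=grab_frame("scene"); g=grab_frame("top")
a=cv2.convertScaleAbs(crop(f["pixels"],265,215,130,150,4)[:600],alpha=1.5)[:,:,::-1][:480]
b=cv2.convertScaleAbs(crop(g["pixels"],280,180,70,120,4),alpha=1.5)[:,:,::-1]
cv2.imwrite("pics/end.png",np.hstack([a,b])); s=manip.read_state(); print(s["tcp_pos"],s["wrist_force"],s["clock"])
E
```

```text
[ 0.35210067 -0.08522727  0.24374383] [-0.57479771  0.35090646 -0.00820371] 29.9833
```

View pics/end.png

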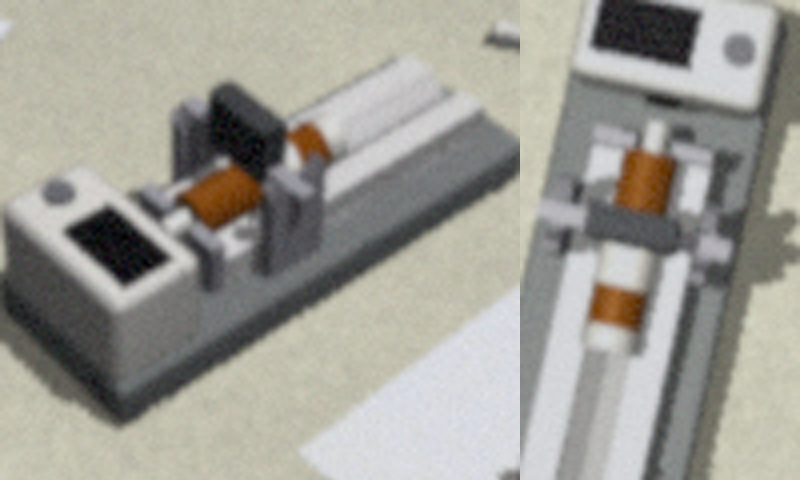

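The last view shows the shoulder against the stop at (645,150), with the neck through its gap. The bar lies level in both slots, with the grip block at (632,228), and the arm is clear.

```bash
python3 -c "
from cell import hand_in; print(hand_in())"
```

```text
the job is handed in; nothing more can be done
None
```

I handed the job in at about 30 s: the cartridge is home against the stop after a push of about 6 N, the bar is down in both slots and released, and the bottle and jar were not touched; no verdict was returned.

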